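# Pack up the sales-table cash box

## Robot

A 7-joint arm with a two-finger parallel gripper is mounted at the origin on the work surface. World frame = base frame: x ahead of the robot, y to its left, z up, the work surface at z = 0. Lengths are in m, angles in rad, forces in N, time in s.
With the tool pointing down it reaches from about 0.375 to 0.925 m from the base axis. Payload 3.1 kg.
Tool frame: the origin (TCP) lies on the centre line of the jaws, within the pads' length; the fingertips stand 8 mm ahead of it and the grasp point (between the pads) lies 11 mm behind it; z points along the fingers, y is the line along which they close (so a half turn about z gives the same grasp; the last joint's range is limited). The gripper opens to 85 mm and grips with 20 to 120 N. Pads are 22 mm wide; open, the fingers measure 114 mm over their backs; the gripper's body (76 mm by 85 mm) begins 54 mm behind the grasp point. The pads swing forward as they close: fully open they stand 13 mm farther back than shut.
Start: joints at [-0.098, 0.383, 0.044, 1.598, -0.018, 1.161, -0.05], TCP at [0.65, 0, 0.239] pointing down, gripper open.
Joint ranges: [-2.61, 2.61], [-0.41, 2.15], [-1.48, 1.57], [0, 2.5], [-1.57, 4.71], [0.05, 1.97], [-2.85, 2.85]. Speed limits (rad/s): [2.79, 2.79, 3.14, 3.14, 3.14, 3.14, 3.14].

## Interface

Orientations are given as [roll, pitch, yaw] about the fixed x, y, z axes, in that order (R = Rz(yaw) Ry(pitch) Rx(roll)).
In Python, from workcell import state, grab_frame, arm, find_in, place_of gives the robot as it stands. The module is installed in compiled form; this text tells all that it offers.
- The arm moves only by the shell command python3 -m creep 'ROWS' [FORCE]. ROWS is JSON, a list of rows, each an object with "translation": the shift along the tool's x, y, z scaled (see below), a list of three; "rotation": the turn, a rotation vector about the tool's x, y, z scaled (see below), a list of three; "gripper": the closure, from 0 (fully open) to 1 (shut). A call has 1 to 12 rows; each row shifts and turns the commanded pose from where the row before left it, along the tool's axes as they then stand; what a row does not reach is not made up. The controller multiplies each number of a shift by 30 mm and each number of a turn by 0.1 rad. A row lasts 1/10 s, in which the tool goes at most 50 mm and 8.59 degrees, less where a joint would pass 70% of its speed; a pose out of reach is approached as far as the arm can. A call with a number of a shift or a turn outside -1 to 1 is refused whole. A call with a gripper value outside its range is refused whole. The fingers move at their own pace and stop on an object; FORCE is the grip in N (left out, the last holds). Time passes only in rows, so rows that do not move let the fingers close. It gives the time, the measured TCP pose, the force, the opening and the grip force at its end, in the units of the state.
- state(): the state, without advancing time (a new reading comes with each control period).
- grab_frame(name): name is "scene" or "side" or "wrist"; returns a dict with "image" (400x640x3 uint8, red, green, blue), "range_z" (400x640 float32, m along the optical axis (not along the pixel's ray), 0 where there is no reading), "vfov" (degrees; the focal length in pixels is half the picture's height over the tangent of half this angle, whatever the lens; pixels are square), "cx", "cy" (the principal point, pixels), "origin" and "attitude" of the camera in the world. Camera axes: x right, y up, looking along -z (the intrinsics and any distortion apply to the point x, -y, -z); pixel columns grow to the right and rows downward; lengths in m; the calibration is good to about 2 mm. The wrist camera is an equidistant fisheye: a pixel r from the principal point sees the ray r / f radians off the axis. A picture is of the moment at which its call begins.
- arm.hand_in(): hands the job in; it is judged then, once.
Trained networks look in a picture, given as the dict that the camera call returned (one of the last four; its "shot" number tells which), for a name from the list of things; names that differ only in an ending like _2 or _b are one class to them, and where a whole thing is asked for, a point or a joint stands for the part that bears it (a point fixed in the world has none). Each returns a list of dicts, best first, with "conf" (0 to 1); they miss things now and then, are a little off and sometimes report something else, mostly with a low value. They report only what shows in the picture. A call takes as long as a camera call.
- find_in(picture, query): "xy" ([column, row] in pixels, amid what is visible of it).
- place_of(picture, query): "xy" ([column, row] in pixels: a listed point, or the origin of a listed thing).
The state is a dict: "time_s": time; "joints": joint angles; "qd": joint speeds; "joint_efforts": joint torques, N m; "ee_pos": TCP position; "eef_rot": TCP orientation; "wrist_force": force on the tool from outside, world axes, zero at the start; "wrist_torque": the same for the moment, N m; "width": finger opening in m; "gripper_force": force on a finger pad.
Only numpy, scipy, OpenCV 4.12 (cv2) and the standard library are available. Lean on these libraries where they do the work, as an engineer would, in place of code of your own. Each camera call takes 0.05 s, during which the arm holds its last target. There are 200 camera calls.

## Task

Pack the open red cash box for closing: first lay the receipt book flat on the floor of the box, down between its two inner ledges; then set the black coin tray level on the ledges over the book, lifting the tray by its upright handle (either way round will do). Last, stand the three coin rolls upright side by side in the tray's round cup. Set things down gently rather than dropping them, and leave the wooden stamp, the mug and the coffee flask where they are.

Things in the scene. Friction and masses are not known exactly. Their poses are not given: they have to be found in the camera images.
- cash_box: Fixed open red cash box. Outside 158 (x) x 224 (y) x 55 mm high, walls 4, floor top at z = 3. A dark ledge, top at z = 28, fills each y end (|y| = 65 to 108) across the box; between them the floor is free, 130 (y) x 150 (x). Origin: centre of the underside, on the table; z up. The lid, part of it, lies open upside down on the table at x = 87 to 245, 224 wide, 44 high.
- receipt_book: Thick bound receipt book lying flat: 60 (x) x 110 (y) x 20 (z) mm, brown card covers, white paper edges, grey binding strip at one end, about 150 g, rigid. Origin at the centre of its underside.
- coin_tray: Loose black tray, 120 (x) x 188 (y) mm, 300 g, floor 4, walls 20 high. In the middle the handle: upright plate 50 long (x), 8 thick (y), top 68 above the underside; pinch it across y. Grey round cup at -y, piles of coins fixed to it at +y (16 high). Origin: centre of the underside; mass centre within 10 mm of it. In the box its play is 15 each way in x, 14 in y.
- tray_cup (a point): Centre of the inner floor of the tray's round grey cup: at x = 0, y = -47, z = 5 mm in the tray's frame, axes as the tray's. Cup 80 mm in inside diameter, wall 3, rim 25 above this point: room for the three rolls in a triangle (each 20 mm from the centre, 120 degrees apart; one of them towards the handle gives the fingers most room).
- coin_roll_a: Coin roll, upright cylinder wrapped in pale paper with brown card ends: diameter 26, height 62, about 200 g. Origin at the centre of its underside, z along its axis. The three rolls are alike and interchangeable.
- coin_roll_b: Coin roll, upright cylinder wrapped in pale paper with brown card ends: diameter 26, height 62, about 200 g. Origin at the centre of its underside, z along its axis. The three rolls are alike and interchangeable.
- coin_roll_c: Coin roll, upright cylinder wrapped in pale paper with brown card ends: diameter 26, height 62, about 200 g. Origin at the centre of its underside, z along its axis. The three rolls are alike and interchangeable.
- stamp: Bystander: wooden hand stamp, foot 42 x 30 x 12 mm with a dark turned knob, 60 mm high in all; stands in the row of coin rolls. Origin at the centre of its underside. Leave it.
- mug: Bystander: white mug, diameter 80 mm, 92 mm high, handle at +y; origin at the centre of its underside. Leave it.
- flask: Bystander: steel coffee flask with black top and handle (+y), diameter 110 mm, 215 mm high; origin at the centre of its underside. Leave it.

How it is judged:
On the way, in this order (a step that is already met when the one before it is completed fails the run):
1. the receipt book lies flat on the box floor between the ledges, released (x of receipt_book in the frame of cash_box between -0.048 and 0.048 m and y of receipt_book in the frame of cash_box between -0.04 and 0.04 m and z of receipt_book in the frame of cash_box between -0.003 and 0.01 m and angle between receipt_book's own z axis and vertical below 0.1 rad and linear speed of receipt_book below 0.03 m/s and contact force between the fingers and receipt_book below 0.1 N), for 0.2 s.
2. the coin tray sits level on both ledges over the book, released (x of receipt_book in the frame of cash_box between -0.048 and 0.048 m and y of receipt_book in the frame of cash_box between -0.04 and 0.04 m and z of receipt_book in the frame of cash_box between -0.003 and 0.01 m and angle between receipt_book's own z axis and vertical below 0.1 rad and x of coin_tray in the frame of cash_box between -0.022 and 0.022 m and y of coin_tray in the frame of cash_box between -0.024 and 0.024 m and z of coin_tray in the frame of cash_box between 0.023 and 0.034 m and angle between coin_tray's own z axis and vertical below 0.07 rad and linear speed of coin_tray below 0.03 m/s and contact force between the fingers and coin_tray below 0.1 N), for 0.2 s.
3. a first coin roll stands in the cup of the seated tray, released (x of coin_tray in the frame of cash_box between -0.022 and 0.022 m and y of coin_tray in the frame of cash_box between -0.024 and 0.024 m and z of coin_tray in the frame of cash_box between 0.023 and 0.034 m and angle between coin_tray's own z axis and vertical below 0.07 rad and ((z of coin_roll_a in the frame of tray_cup between -0.004 and 0.008 m and horizontal distance between coin_roll_a and tray_cup below 0.03 m and angle between coin_roll_a's own z axis and vertical below 0.14 rad and linear speed of coin_roll_a below 0.03 m/s and contact force between the fingers and coin_roll_a below 0.1 N) or (z of coin_roll_b in the frame of tray_cup between -0.004 and 0.008 m and horizontal distance between coin_roll_b and tray_cup below 0.03 m and angle between coin_roll_b's own z axis and vertical below 0.14 rad and linear speed of coin_roll_b below 0.03 m/s and contact force between the fingers and coin_roll_b below 0.1 N) or (z of coin_roll_c in the frame of tray_cup between -0.004 and 0.008 m and horizontal distance between coin_roll_c and tray_cup below 0.03 m and angle between coin_roll_c's own z axis and vertical below 0.14 rad and linear speed of coin_roll_c below 0.03 m/s and contact force between the fingers and coin_roll_c below 0.1 N))), for 0.2 s.
At the end, for the whole second after the job is handed in: Book flat on the box floor between the ledges; tray level (0.07 rad) on both ledges; three rolls upright (0.14 rad) on the cup floor, within 30 mm of its centre and 8 mm of its floor; all released and at rest; stamp, mug, flask moved under 30 mm (all of step 2 and z of coin_roll_a in the frame of tray_cup between -0.004 and 0.008 m and horizontal distance between each of coin_roll_a, coin_roll_b, coin_roll_c and tray_cup below 0.03 m and angle between each of coin_roll_a, coin_roll_b, coin_roll_c's own z axis and vertical below 0.14 rad and z of coin_roll_b in the frame of tray_cup between -0.004 and 0.008 m and z of coin_roll_c in the frame of tray_cup between -0.004 and 0.008 m and linear speed of each of receipt_book, coin_roll_a, coin_roll_b, coin_roll_c below 0.03 m/s and contact force between the fingers and receipt_book below 0.1 N and contact force between the fingers and coin_roll_a below 0.1 N and contact force between the fingers and coin_roll_b below 0.1 N and contact force between the fingers and coin_roll_c below 0.1 N and distance of each of stamp, mug, flask from where it was at the start of the episode below 0.03 m); the robot touches nothing.
It fails at once if the stamp, mug or flask is moved by more than 30 mm (distance of any of stamp, mug, flask from where it was at the start of the episode above 0.03 m).
It fails at once if the book, tray or a roll is dropped (falls freely faster than 0.7 m/s, as from 25 mm or more) ((contact force between the fingers and receipt_book below 0.1 N and linear speed of receipt_book above 0.7 m/s) or (contact force between the fingers and coin_tray below 0.1 N and linear speed of coin_tray above 0.7 m/s) or (contact force between the fingers and coin_roll_a below 0.1 N and linear speed of coin_roll_a above 0.7 m/s) or (contact force between the fingers and coin_roll_b below 0.1 N and linear speed of coin_roll_b above 0.7 m/s) or (contact force between the fingers and coin_roll_c below 0.1 N and linear speed of coin_roll_c above 0.7 m/s)).
It also fails if it takes over 144 s, if anything falls off the work surface, if the arm or the gripper's body presses on something with over 40 N, if the wrist force passes 120 N, or if a joint passes its speed limit or range.

## Working session

There is one attempt and no reset: what is moved stays moved. The work goes in short steps, Python scripts to look and compute and a shell command to move; the robot and the scene stay as the last step left them, time stands still between calls to the robot, and variables do not carry over. Pictures are saved under pics/ and viewed, at most 14 in all, crops included, and the job is handed in when it is done.

```bash
mkdir -p pics; cat > h.py <<'E'
import numpy as np, cv2
from scipy.spatial.transform import Rotation as R
from workcell import state, grab_frame, arm, find_in, place_of
def att(a):
    a=np.array(a,float)
    if a.shape==(3,3): return a
    if a.size==4: raise ValueError(a)
    return R.from_euler('xyz',a).as_matrix()
def rays(p,uv,fish=False):
    uv=np.atleast_2d(uv).astype(float); f=200/np.tan(np.radians(p['vfov']/2))
    d=(uv-[p['cx'],p['cy']])/f
    if fish:
        r=np.linalg.norm(d,axis=1)+1e-12; v=np.c_[d*(np.sin(r)/r)[:,None],np.cos(r)]
        v=v/np.maximum(v[:,2:],1e-6)
    else: v=np.c_[d,np.ones(len(d))]
    return v*[1,-1,-1]
def onplane(p,uv,z,fish=False):
    v=rays(p,uv,fish)@att(p['attitude']).T; o=np.array(p['origin'])
    return o+v*((z-o[2])/v[:,2])[:,None]
def cloud(p,fish=False):
    h,w=p['range_z'].shape; u,v=np.meshgrid(np.arange(w),np.arange(h))
    r=rays(p,np.c_[u.ravel(),v.ravel()],fish)*p['range_z'].reshape(-1,1)
    return (r@att(p['attitude']).T+np.array(p['origin'])).reshape(h,w,3)
def save(p,n): cv2.imwrite(f'pics/{n}.png',p['image'][:,:,::-1])
E
python3 - <<'E'
from h import *
s=state(); print({k:np.round(v,3).tolist() for k,v in s.items()})
for c in ['scene','side','wrist']:
    p=grab_frame(c); save(p,c+'0'); print(c,p['vfov'],p['cx'],p['cy'],p['origin'],p['attitude'])
    C=cloud(p,c=='wrist')
    for q in ['cash_box','receipt_book','coin_tray','tray_cup','coin_roll_a','stamp','mug','flask']:
        for d in place_of(p,q)[:4]:
            u,v=np.round(d['xy']).astype(int); 
            X=C[v,u] if 0<=v<400 and 0<=u<640 else np.zeros(3)
            zz={'tray_cup':.009}.get(q,0)
            print(' ',q,round(d['conf'],2),u,v,'pix',X.round(3),'plane',onplane(p,d['xy'],zz,c=='wrist').round(3))
E
```

```text
{'time_s': 0.0, 'joints': [-0.098, 0.384, 0.044, 1.6, -0.018, 1.161, -0.05], 'qd': [0.002, -0.001, 0.0, -0.002, 0.0, -0.001, 0.0], 'joint_efforts': [-0.001, -43.347, 1.024, -24.951, 0.011, 0.011, -0.0], 'ee_pos': [0.649, -0.0, 0.238], 'eef_rot': [-3.139, 0.0, 1.571], 'wrist_force': [-0.449, -0.269, -0.513], 'wrist_torque': [0.035, 0.039, -0.015], 'gripper_force': 0.0, 'width': 0.085}
scene 44.80837993819844 325.34618729968355 195.8347854601002 [ 1.23227113 -0.49735698  1.39997681] [5.67800329e-01 8.44871352e-04 9.46143973e-01]
  cash_box 0.9 224 248 pix [ 0.481 -0.356  0.005] plane [[ 0.479 -0.357  0.   ]]
  receipt_book 0.97 402 151 pix [0.522 0.353 0.017] plane [[0.514 0.363 0.   ]]
  coin_tray 0.59 343 227 pix [ 0.651 -0.01   0.027] plane [[0.639 0.002 0.   ]]
  tray_cup 0.86 333 236 pix [ 0.65  -0.048  0.005] plane [[ 0.649 -0.049  0.009]]
  coin_roll_a 0.41 276 209 pix [ 0.453 -0.141  0.   ] plane [[ 0.453 -0.14   0.   ]]
  stamp 0.55 298 198 pix [ 0.467 -0.061  0.013] plane [[ 0.459 -0.054  0.   ]]
  mug 0.76 156 283 pix [ 0.487 -0.581  0.048] plane [[ 0.461 -0.582  0.   ]]
  m
[... 1594 characters left out ...]
coin_tray 0.6 319 179 pix [0.651 0.    0.033] plane [[ 0.651 -0.007  0.   ]]
  coin_tray 0.31 174 78 pix [0.479 0.125 0.027] plane [[0.466 0.128 0.   ]]
  tray_cup 0.76 322 212 pix [ 0.655 -0.047  0.006] plane [[ 0.655 -0.046  0.009]]
  coin_roll_a 0.82 172 76 pix [0.481 0.126 0.035] plane [[0.463 0.132 0.   ]]
  coin_roll_a 0.79 161 148 pix [0.46  0.041 0.031] plane [[0.443 0.038 0.   ]]
  coin_roll_a 0.78 181 265 pix [ 0.455 -0.127  0.01 ] plane [[ 0.449 -0.132  0.   ]]
  stamp 0.75 176 209 pix [ 0.462 -0.042  0.012] plane [[ 0.456 -0.046  0.   ]]
  stamp 0.48 163 148 pix [0.46  0.04  0.026] plane [[0.445 0.038 0.   ]]
  flask 0.65 177 78 pix [0.48  0.125 0.021] plane [[0.471 0.129 0.   ]]
```

View pics/scene0.png

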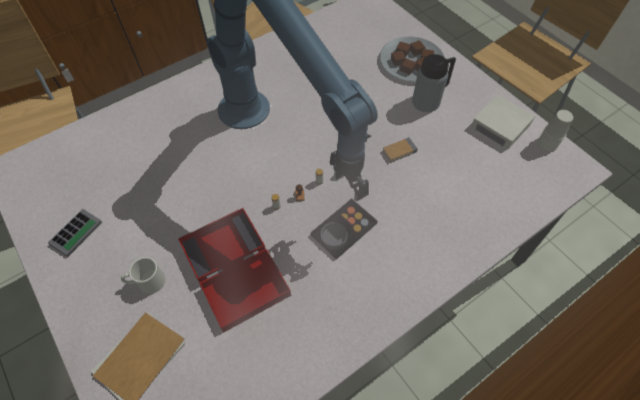

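View pics/wrist0.png

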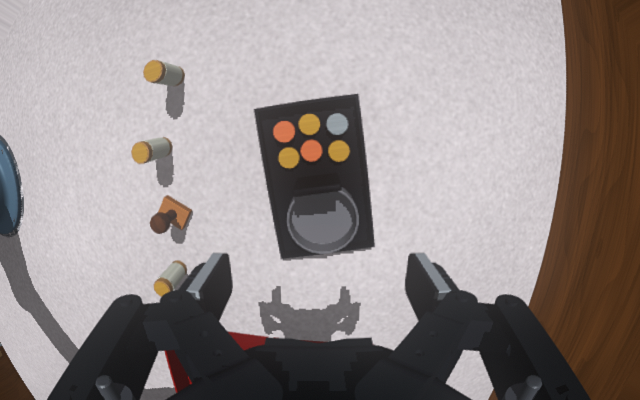

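The scene shows the book at (400,150), the tray at (343,228) with its cup at (333,236), the box at (224,245) and two rolls at (276,203) and (319,177). The third roll is hidden behind the arm here, but the wrist view shows it at (165,73). Next I'll get the yaws from the depth cloud.

```bash
python3 - <<'E'
from h import *
for c in ['scene','side','wrist']:
    p=grab_frame(c); C=cloud(p,c=='wrist'); P=C.reshape(-1,3); ok=p['range_z'].ravel()>0; P=P[ok]
    print(c,'table z',np.median(P[(abs(P[:,0]-.6)<.1)&(abs(P[:,1]-.2)<.05),2]).round(4))
    def rect(n,cx,cy,rx,ry,z0,z1):
        m=(abs(P[:,0]-cx)<rx)&(abs(P[:,1]-cy)<ry)&(P[:,2]>z0)&(P[:,2]<z1); 
        if m.sum()<10: print(n,'few');return
        r=cv2.minAreaRect(P[m,:2].astype(np.float32)*1000); print(n,m.sum(),np.round(r[0],1),np.round(r[1],1),round(r[2],1),'z',np.percentile(P[m,2],[5,50,95]).round(4))
    rect('book',.51,.36,.1,.1,.013,.03)
    rect('tray',.65,0,.13,.13,.014,.024)
    rect('handle',.65,0,.05,.06,.058,.075)
    rect('box',.48,-.36,.13,.14,.05,.06)
    rect('lid+box',.55,-.36,.25,.17,.035,.06)
    for n,y in [('ra',-.135),('st',-.045),('rb',.04),('rc',.13)]: rect(n,.457,y,.04,.035,.055,.07)
E
```

```text
scene table z 0.0015
book 445 [504.  355.6] [117.2  84.8] 73.5 z [0.0152 0.0213 0.0267]
tray 504 [646.9  -3. ] [123.5 194.7] 7.5 z [0.0143 0.0183 0.0234]
handle 52 [648.6  -4.5] [51.8 12.2] 12.0 z [0.0591 0.0681 0.0733]
box 376 [ 486.3 -357.3] [223.9 175.4] 84.8 z [0.0505 0.0548 0.0592]
lid+box 1332 [ 563.5 -364.5] [224.1 330.5] 84.8 z [0.0361 0.0455 0.0575]
ra 50 [ 446.3 -135.3] [27.3 24.9] 0.3 z [0.056  0.0616 0.067 ]
st 36 [456.4 -47.2] [20.3 24.2] 55.7 z [0.0554 0.0581 0.063 ]
rb 46 [446.4  41.4] [20.4 31.1] 54.6 z [0.057  0.0624 0.0672]
rc few
side table z -0.0001
book 265 [510.2 351.4] [119.7  63. ] 79.3 z [0.0157 0.0194 0.0231]
tray 467 [649.2  -6.2] [126.8 193.6] 8.6 z [0.0143 0.0184 0.0228]
handle 43 [648.8  -6.4] [49.1 10.2] 8.4 z [0.0589 0.0652 0.0693]
box 561 [ 483.5 -359.5] [229.4 160.8] 84.8 z [0.0505 0.0537 0.0565]
lid+box 1987 [ 565.2 -367.1] [229.6 330. ] 84.7 z [0.0361 0.0441 0.0554]
ra 53 [ 447.7 -138. ] [26.3 25.2] 20.8 z [0.0564 0.0612 0.0643]
st 27 [457.3 -50.9] [25. 21.] 55.6 z [0.0558 0.0575 0.0595]
rb 43 [448.6  37.3] [27.1 23. ] 35.4 z [0.0559 0.0614 0.0634]
rc 41 [470.5 129.6] [26.7 23.6] 65.2 z [0.0557 0.0601 0.0652]
wrist table z 0.0008
book few
tray 3323 [648.3  -3.8] [121.2 189.4] 8.0 z [0.0144 0.0197 0.022 ]
handle 458 [648.6  -3.5] [49.9  9.2] 8.7 z [0.0599 0.0683 0.0698]
box 151 [ 410.4 -308.6] [104.9   6.3] 84.4 z [0.0506 0.0549 0.0566]
lid+box 338 [ 446.8 -281.4] [182.3  82. ] 41.9 z [0.0362 0.0484 0.0563]
ra 246 [ 446.  -133.6] [27.3 22.6] 24.5 z [0.0566 0.0628 0.064 ]
st 245 [457.1 -47.8] [23.3 23. ] 69.2 z [0.0555 0.0578 0.0599]
rb 375 [448.4  40.9] [25.5 25. ] 87.4 z [0.057  0.0629 0.0642]
rc 403 [469.9 130.9] [25.3 25.4] 53.1 z [0.0568 0.0628 0.0642]
```

```bash
python3 -m creep '[{"translation":[0.98,-0.38,0],"rotation":[0,0,0],"gripper":0},{"translation":[0.98,-0.38,0],"rotation":[0,0,0],"gripper":0},{"translation":[0.98,-0.38,0],"rotation":[0,0,0],"gripper":0},{"translation":[0.98,-0.38,0],"rotation":[0,0,0],"gripper":0},{"translation":[0.98,-0.38,0],"rotation":[0,0,0],"gripper":0},{"translation":[0.98,-0.38,0],"rotation":[0,0,0],"gripper":0},{"translation":[0.98,-0.38,0],"rotation":[0,0,0],"gripper":0},{"translation":[0.98,-0.38,0],"rotation":[0,0,0],"gripper":0},{"translation":[0.98,-0.38,0],"rotation":[0,0,0],"gripper":0},{"translation":[0.98,-0.38,0],"rotation":[0,0,0],"gripper":0},{"translation":[0.98,-0.38,0],"rotation":[0,0,0],"gripper":0},{"translation":[0.98,-0.38,0],"rotation":[0,0,0],"gripper":0}]'
python3 - <<'E'
from h import *
p=grab_frame('wrist'); save(p,'w1'); P=cloud(p,True)[p['range_z']>0]
m=(abs(P[:,0]-.51)<.09)&(abs(P[:,1]-.355)<.09)&(P[:,2]>.012)&(P[:,2]<.03)
r=cv2.minAreaRect(P[m,:2].astype(np.float32)*1000);print(r,P[m,2].mean())
s=state();print(np.round(s['ee_pos'],4),np.round(s['eef_rot'],4))
E
```

```text
time_s: 2.7
ee_pos: [0.5127, 0.3539, 0.2394]
eef_rot: [3.141, -0.0, 1.571]
wrist_force: [0.8, -0.0, -0.1]
width: 0.0854
gripper_force: 0.0
((509.290283203125, 353.1083984375), (110.91790008544922, 61.141117095947266), 80.31787872314453) 0.02084798627137496
[0.5084 0.3618 0.2395] [-3.1395 -0.0062  1.58  ]
```

View pics/w1.png

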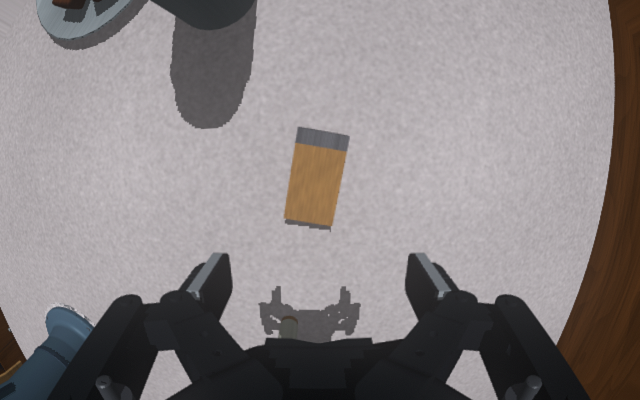

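```bash
python3 -m creep '[{"translation":[0,-0.1,0],"rotation":[0,0,0.85],"gripper":0},{"translation":[0,0,0.5],"rotation":[0,0,0.85],"gripper":0},{"translation":[0,0,1],"rotation":[0,0,0],"gripper":0},{"translation":[0,0,1],"rotation":[0,0,0],"gripper":0},{"translation":[0,0,1],"rotation":[0,0,0],"gripper":0},{"translation":[0,0,1],"rotation":[0,0,0],"gripper":0},{"translation":[0,0,1],"rotation":[0,0,0],"gripper":0},{"translation":[0,0,0.5],"rotation":[0,0,0],"gripper":0},{"translation":[0,0,0],"rotation":[0,0,0],"gripper":0},{"translation":[0,0,0],"rotation":[0,0,0],"gripper":0},{"translation":[0,0,0],"rotation":[0,0,0],"gripper":0}]' 30
python3 - <<'E'
from h import *
p=grab_frame('wrist'); P=cloud(p,True)[p['range_z']>0]
m=(abs(P[:,0]-.51)<.09)&(abs(P[:,1]-.355)<.09)&(P[:,2]>.012)&(P[:,2]<.03)
r=cv2.minAreaRect(P[m,:2].astype(np.float32)*1000);print(r,P[m,2].mean())
s=state();print(np.round(s['ee_pos'],4),np.round(s['eef_rot'],4))
E
```

```text
time_s: 3.85
ee_pos: [0.5117, 0.3539, 0.0613]
eef_rot: [3.139, -0.003, 1.401]
wrist_force: [0.5, -0.3, -0.4]
width: 0.0856
gripper_force: 0.0
((509.00592041015625, 353.10052490234375), (111.29094696044922, 60.975502014160156), 79.99539184570312) 0.020817368357455426
[0.5117 0.3539 0.0614] [ 3.1388e+00 -3.0000e-03  1.4008e+00]
```

```bash
python3 -m creep '[{"translation":[0,-0.09,0.5],"rotation":[0,0,0],"gripper":0.1},{"translation":[0,0,0.5],"rotation":[0,0,0],"gripper":0.1},{"translation":[0,0,0.4],"rotation":[0,0,0],"gripper":0.1},{"translation":[0,0,0.3],"rotation":[0,0,0],"gripper":0.1},{"translation":[0,0,0],"rotation":[0,0,0],"gripper":0.5},{"translation":[0,0,0],"rotation":[0,0,0],"gripper":0.5},{"translation":[0,0,0],"rotation":[0,0,0],"gripper":0.5},{"translation":[0,0,0],"rotation":[0,0,0],"gripper":0.5},{"translation":[0,0,0],"rotation":[0,0,0],"gripper":0.5},{"translation":[0,0,0],"rotation":[0,0,0],"gripper":0.5}]' 40
```

```text
time_s: 4.9
ee_pos: [0.5076, 0.3533, 0.0085]
eef_rot: [3.141, -0.0, 1.401]
wrist_force: [-0.3, 0.2, -1.2]
width: 0.0585
gripper_force: 43.1
```

```bash
python3 -m creep '[{"translation":[0,0,-0.5],"rotation":[0,0,0],"gripper":0.5},{"translation":[0,0,-1],"rotation":[0,0,0],"gripper":0.5},{"translation":[0,0,-1],"rotation":[0,0,0],"gripper":0.5},{"translation":[0,0,-1],"rotation":[0,0,0],"gripper":0.5},{"translation":[0,0,-1],"rotation":[0,0,0],"gripper":0.5},{"translation":[0,0,-1],"rotation":[0,0,-0.4],"gripper":0.5},{"translation":[0,0,-0.5],"rotation":[0,0,-0.4],"gripper":0.5},{"translation":[0,0,0],"rotation":[0,0,0],"gripper":0.5}]' &&
python3 -m creep '[{"translation":[-0.5,0.03,0],"rotation":[0,0,0],"gripper":0.5},{"translation":[-1,0.05,0],"rotation":[0,0,0],"gripper":0.5},{"translation":[-1,0.05,0],"rotation":[0,0,0],"gripper":0.5},{"translation":[-1,0.05,0],"rotation":[0,0,0],"gripper":0.5},{"translation":[-1,0.05,0],"rotation":[0,0,0],"gripper":0.5},{"translation":[-1,0.05,0],"rotation":[0,0,0],"gripper":0.5},{"translation":[-1,0.05,0],"rotation":[0,0,0],"gripper":0.5},{"translation":[-1,0.05,0],"rotation":[0,0,0],"gripper":0.5},{"translation":[-1,0.05,0],"rotation":[0,0,0],"gripper":0.5},{"translation":[-1,0.05,0],"rotation":[0,0,0],"gripper":0.5},{"translation":[-1,0.05,0],"rotation":[0,0,0],"gripper":0.5},{"translation":[-1,0.05,0],"rotation":[0,0,0],"gripper":0.5}]' &&
python3 -m creep '[{"translation":[-1,0.05,0],"rotation":[0,0,0],"gripper":0.5},{"translation":[-1,0.05,0],"rotation":[0,0,0],"gripper":0.5},{"translation":[-1,0.05,0],"rotation":[0,0,0],"gripper":0.5},{"translation":[-1,0.05,0],"rotation":[0,0,0],"gripper":0.5},{"translation":[-1,0.05,0],"rotation":[0,0,0],"gripper":0.5},{"translation":[-1,0.05,0],"rotation":[0,0,0],"gripper":0.5},{"translation":[-1,0.05,0],"rotation":[0,0,0],"gripper":0.5},{"translation":[-1,0.05,0],"rotation":[0,0,0],"gripper":0.5},{"translation":[-1,0.05,0],"rotation":[0,0,0],"gripper":0.5},{"translation":[-0.5,0.05,0],"rotation":[0,0,0],"gripper":0.5},{"translation":[0,0,0],"rotation":[0,0,0],"gripper":0.5},{"translation":[0,0,0],"rotation":[0,0,0],"gripper":0.5}]'
```

```text
time_s: 5.7
ee_pos: [0.5096, 0.3549, 0.1932]
eef_rot: [3.135, -0.006, 1.481]
wrist_force: [0.4, -0.7, -1.1]
width: 0.0583
gripper_force: 43.5
time_s: 6.9
ee_pos: [0.4913, 0.0055, 0.1864]
eef_rot: [-3.137, 0.001, 1.479]
wrist_force: [-0.0, 0.3, -1.6]
width: 0.0581
gripper_force: 43.5
time_s: 8.1
ee_pos: [0.4825, -0.2757, 0.1873]
eef_rot: [-3.14, -0.002, 1.481]
wrist_force: [-0.9, 0.4, -1.2]
width: 0.0585
gripper_force: 43.5
```

```bash
python3 -m creep '[{"translation":[-0.9,0.08,0],"rotation":[0,0,0],"gripper":0.5},{"translation":[-0.9,0.08,0],"rotation":[0,0,0],"gripper":0.5},{"translation":[-0.9,0.08,0],"rotation":[0,0,0],"gripper":0.5},{"translation":[0,0,0],"rotation":[0,0,0],"gripper":0.5},{"translation":[0,0,0],"rotation":[0,0,0],"gripper":0.5},{"translation":[0,0,0],"rotation":[0,0,0],"gripper":0.5}]'
python3 - <<'E'
from h import *
p=grab_frame('wrist'); save(p,'w2'); P=cloud(p,True)[p['range_z']>0]
m=(abs(P[:,0]-.565)<.25)&(abs(P[:,1]+.36)<.17)&(P[:,2]>.036)&(P[:,2]<.06)
print(cv2.minAreaRect(P[m,:2].astype(np.float32)*1000))
p=grab_frame('side'); save(p,'s2')
for c in ['wrist','scene','side']:
  q=grab_frame(c)
  for d in place_of(q,'cash_box')[:2]: print(c,d,onplane(q,d['xy'],0,c=='wrist').round(3))
s=state();print(np.round(s['ee_pos'],4),np.round(s['eef_rot'],4))
E
```

```text
time_s: 8.7
ee_pos: [0.484, -0.3552, 0.1877]
eef_rot: [-3.141, -0.003, 1.484]
wrist_force: [-0.2, 0.4, -1.9]
width: 0.0584
gripper_force: 43.5
((563.859619140625, -365.4510498046875), (224.38706970214844, 327.37872314453125), 84.58737182617188)
scene {'xy': [224.5, 250.0], 'conf': 0.79} [[ 0.485 -0.357  0.   ]]
side {'xy': [384.0, 285.4], 'conf': 0.58} [[ 0.477 -0.369  0.   ]]
[ 0.4832 -0.3581  0.1883] [ 3.1415e+00 -1.0000e-04  1.4813e+00]
```

View pics/w2.png

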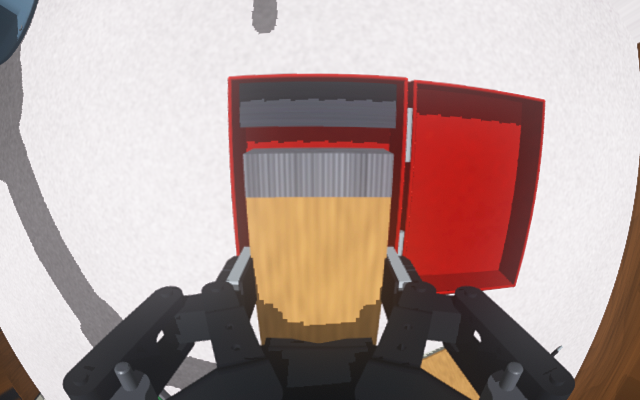

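The book hangs aligned over the box: in the wrist view, the binding end is at (318,175) and the walls are symmetric at 240 and 400. Lowering it now.

```bash
python3 -m creep '[{"translation":[0,-0.06,0.6],"rotation":[0,0,0],"gripper":0.5},{"translation":[0,0,1],"rotation":[0,0,0],"gripper":0.5},{"translation":[0,0,1],"rotation":[0,0,0],"gripper":0.5},{"translation":[0,0,1],"rotation":[0,0,0],"gripper":0.5},{"translation":[0,0,1],"rotation":[0,0,0],"gripper":0.5},{"translation":[0,0,0.5],"rotation":[0,0,0],"gripper":0.5},{"translation":[0,0,0.2],"rotation":[0,0,0],"gripper":0.5},{"translation":[0,0,0.2],"rotation":[0,0,0],"gripper":0.5},{"translation":[0,0,0.1],"rotation":[0,0,0],"gripper":0.5},{"translation":[0,0,0],"rotation":[0,0,0],"gripper":0.5},{"translation":[0,0,0],"rotation":[0,0,0],"gripper":0.5}]'
```

```text
time_s: 10.2
ee_pos: [0.482, -0.3588, 0.0213]
eef_rot: [3.14, 0.001, 1.481]
wrist_force: [0.1, -0.3, -2.0]
width: 0.0584
gripper_force: 43.5
```

```bash
python3 -m creep '[{"translation":[0,0,0.1],"rotation":[0,0,0],"gripper":0.5},{"translation":[0,0,0.1],"rotation":[0,0,0],"gripper":0.5},{"translation":[0,0,0.07],"rotation":[0,0,0],"gripper":0.5},{"translation":[0,0,0],"rotation":[0,0,0],"gripper":0.5},{"translation":[0,0,0],"rotation":[0,0,0],"gripper":0.5}]'
```

```text
time_s: 10.7
ee_pos: [0.4812, -0.3582, 0.012]
eef_rot: [-3.141, -0.0, 1.481]
wrist_force: [-0.2, 0.1, -1.1]
width: 0.0583
gripper_force: 43.5
```

```bash
python3 -m creep '[{"translation":[0,0,0],"rotation":[0,0,0],"gripper":0.25},{"translation":[0,0,0],"rotation":[0,0,0],"gripper":0.1},{"translation":[0,0,0],"rotation":[0,0,0],"gripper":0.1},{"translation":[0,0,0],"rotation":[0,0,0],"gripper":0.1},{"translation":[0,0,-0.3],"rotation":[0,0,0],"gripper":0.1},{"translation":[0,0,-1],"rotation":[0,0,0],"gripper":0.1},{"translation":[0,0,-1],"rotation":[0,0,0],"gripper":0},{"translation":[0,0,-1],"rotation":[0,0,0],"gripper":0},{"translation":[0,0,-1],"rotation":[0,0,0],"gripper":0},{"translation":[0,0,-1],"rotation":[0,0,0],"gripper":0},{"translation":[0,0,-1],"rotation":[0,0,0],"gripper":0},{"translation":[0,0,-0.6],"rotation":[0,0,0],"gripper":0}]'
python3 - <<'E'
from h import *
p=grab_frame('wrist'); save(p,'w3'); P=cloud(p,True)[p['range_z']>0]
m=(abs(P[:,0]-.482)<.05)&(abs(P[:,1]+.36)<.062)&(P[:,2]>.015)&(P[:,2]<.03)
print(cv2.minAreaRect(P[m,:2].astype(np.float32)*1000),np.percentile(P[m,2],[5,50,95]))
s=state();print(np.round(s['ee_pos'],4),np.round(s['eef_rot'],4))
E
```

```text
time_s: 11.9
ee_pos: [0.4822, -0.3593, 0.223]
eef_rot: [3.137, 0.002, 1.48]
wrist_force: [0.7, 0.6, -0.5]
width: 0.0854
gripper_force: 0.0
((474.32080078125, -362.953369140625), (125.06922912597656, 72.96183776855469), 84.22223663330078) [0.02249462 0.02385502 0.02519133]
[ 0.4836 -0.3602  0.2258] [3.1328 0.0039 1.4803]
```

View pics/w3.png

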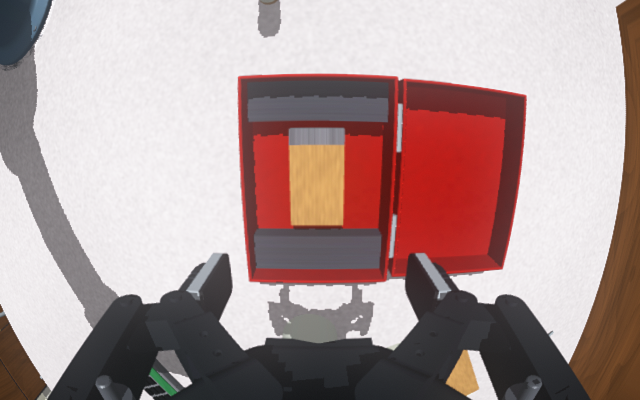

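The book lies flat and central between the ledges, with its centre near (316,178). On to the tray.

```bash
python3 -m creep '[{"translation":[1,0.37,0],"rotation":[0,0,0],"gripper":0},{"translation":[1,0.37,0],"rotation":[0,0,0],"gripper":0},{"translation":[1,0.37,0],"rotation":[0,0,0],"gripper":0},{"translation":[1,0.37,0],"rotation":[0,0,0],"gripper":0},{"translation":[1,0.37,0],"rotation":[0,0,0],"gripper":0},{"translation":[1,0.37,0],"rotation":[0,0,0],"gripper":0},{"translation":[1,0.37,0],"rotation":[0,0,0],"gripper":0},{"translation":[1,0.37,0],"rotation":[0,0,0],"gripper":0},{"translation":[1,0.37,0],"rotation":[0,0,0],"gripper":0},{"translation":[1,0.37,0],"rotation":[0,0,0],"gripper":0},{"translation":[1,0.37,0],"rotation":[0,0,0],"gripper":0},{"translation":[1,0.37,0],"rotation":[0,0,0],"gripper":0}]' && python3 -m creep '[{"translation":[0,0,0],"rotation":[0,0,1],"gripper":0},{"translation":[0,0,0],"rotation":[0,0,1],"gripper":0},{"translation":[0,0,0],"rotation":[0,0,1],"gripper":0},{"translation":[0,0,0],"rotation":[0,0,1],"gripper":0},{"translation":[0,0,0],"rotation":[0,0,1],"gripper":0},{"translation":[0,0,0],"rotation":[0,0,1],"gripper":0},{"translation":[0,0,0],"rotation":[0,0,1],"gripper":0},{"translation":[0,0,0],"rotation":[0,0,1],"gripper":0},{"translation":[0,0,0],"rotation":[0,0,1],"gripper":0},{"translation":[0,0,0],"rotation":[0,0,1],"gripper":0},{"translation":[0,0,0],"rotation":[0,0,1],"gripper":0},{"translation":[0,0,0],"rotation":[0,0,1],"gripper":0}]' && python3 -m creep '[{"translation":[0,0,0],"rotation":[0,0,1],"gripper":0},{"translation":[0,0,0],"rotation":[0,0,0.37],"gripper":0},{"translation":[0,0,0],"rotation":[0,0,0],"gripper":0},{"translation":[0,0,0],"rotation":[0,0,0],"gripper":0},{"translation":[0,0,0],"rotation":[0,0,0],"gripper":0}]'
python3 - <<'E'
from h import *
p=grab_frame('wrist'); P=cloud(p,True)[p['range_z']>0]
for n,z0,z1,w in [('tray',.014,.024,.13),('handle',.058,.075,.05)]:
    m=(abs(P[:,0]-.65)<w)&(abs(P[:,1])<w)&(P[:,2]>z0)&(P[:,2]<z1)
    print(n,cv2.minAreaRect(P[m,:2].astype(np.float32)*1000))
s=state();print(np.round(s['ee_pos'],4),np.round(s['eef_rot'],4),np.round(s['joints'],2))
E
```

```text
time_s: 13.15
ee_pos: [0.6463, -0.0106, 0.2187]
eef_rot: [-3.141, 0.0, 1.481]
wrist_force: [0.4, -0.6, 0.6]
width: 0.0853
gripper_force: 0.0
time_s: 14.35
ee_pos: [0.6458, -0.0117, 0.2187]
eef_rot: [-3.141, 0.001, 0.277]
wrist_force: [-1.5, 0.1, -1.1]
width: 0.0851
gripper_force: 0.0
time_s: 14.85
ee_pos: [0.6461, -0.0117, 0.219]
eef_rot: [-3.141, 0.0, 0.144]
wrist_force: [0.1, 0.7, 0.2]
width: 0.0851
gripper_force: 0.0
tray ((648.1994018554688, -3.8397445678710938), (121.17672729492188, 189.17562866210938), 8.294321060180664)
handle ((648.5978393554688, -3.8997607231140137), (49.25026321411133, 6.805872440338135), 7.962679862976074)
[ 0.6462 -0.0117  0.2191] [-3.1415e+00  1.0000e-04  1.4420e-01] [-0.34  0.41  0.38  1.64 -0.16  1.12 -1.35]
```

```bash
python3 -m creep '[{"translation":[0.1,-0.25,0.5],"rotation":[0,0,0],"gripper":0},{"translation":[0,0,1],"rotation":[0,0,0],"gripper":0},{"translation":[0,0,1],"rotation":[0,0,0],"gripper":0},{"translation":[0,0,1],"rotation":[0,0,0],"gripper":0},{"translation":[0,0,1],"rotation":[0,0,0],"gripper":0},{"translation":[0,0,0.7],"rotation":[0,0,0],"gripper":0},{"translation":[0,0,0.4],"rotation":[0,0,0],"gripper":0},{"translation":[0,0,0.2],"rotation":[0,0,0],"gripper":0},{"translation":[0,0,0],"rotation":[0,0,0],"gripper":0},{"translation":[0,0,0],"rotation":[0,0,0],"gripper":0}]' && python3 -m creep '[{"translation":[0,0,0],"rotation":[0,0,0],"gripper":1},{"translation":[0,0,0],"rotation":[0,0,0],"gripper":1},{"translation":[0,0,0],"rotation":[0,0,0],"gripper":1},{"translation":[0,0,0],"rotation":[0,0,0],"gripper":1},{"translation":[0,0,0],"rotation":[0,0,0],"gripper":1},{"translation":[0,0,0],"rotation":[0,0,0],"gripper":1},{"translation":[0,0,0],"rotation":[0,0,0],"gripper":1},{"translation":[0,0,0],"rotation":[0,0,0],"gripper":1},{"translation":[0,0,0],"rotation":[0,0,0],"gripper":1},{"translation":[0,0,0],"rotation":[0,0,0],"gripper":1}]' 70
```

```text
time_s: 15.9
ee_pos: [0.6493, -0.0038, 0.0462]
eef_rot: [3.141, -0.002, 0.144]
wrist_force: [0.5, -0.2, -0.3]
width: 0.0852
gripper_force: 0.0
time_s: 16.9
ee_pos: [0.6484, -0.0037, 0.0454]
eef_rot: [-3.141, -0.0, 0.144]
wrist_force: [-1.7, 1.4, 2.2]
width: 0.0068
gripper_force: 70.0
```

```bash
python3 -m creep '[{"translation":[0,0,-0.2],"rotation":[0,0,0],"gripper":1},{"translation":[0,0,-0.4],"rotation":[0,0,0],"gripper":1},{"translation":[0,0,-0.7],"rotation":[0,0,0],"gripper":1},{"translation":[0,0,-0.9],"rotation":[0,0,0.4],"gripper":1},{"translation":[0,0,-0.9],"rotation":[0,0,0.5],"gripper":1},{"translation":[0,0,-0.9],"rotation":[0,0,0.5],"gripper":1},{"translation":[0,0,-0.7],"rotation":[0,0,0.5],"gripper":1},{"translation":[0,0,-0.4],"rotation":[0,0,0.45],"gripper":1},{"translation":[0,0,0],"rotation":[0,0,0],"gripper":1},{"translation":[0,0,0],"rotation":[0,0,0],"gripper":1}]'
python3 - <<'E'
from h import *
s=state();print(np.round(s['ee_pos'],4),np.round(s['eef_rot'],4),s['wrist_force'],s['wrist_torque'])
p=grab_frame('wrist'); save(p,'w4')
E
```

```text
time_s: 17.9
ee_pos: [0.6476, -0.0038, 0.1979]
eef_rot: [-3.142, 0.001, -0.09]
wrist_force: [-0.2, 0.1, -3.5]
width: 0.0071
gripper_force: 69.3
[ 0.6476 -0.0038  0.1979] [-3.1416e+00  7.0000e-04 -9.0300e-02] [-0.24584647  0.12413263 -3.51341307] [ 0.06127135  0.03619799 -0.02184168]
```

View pics/w4.png

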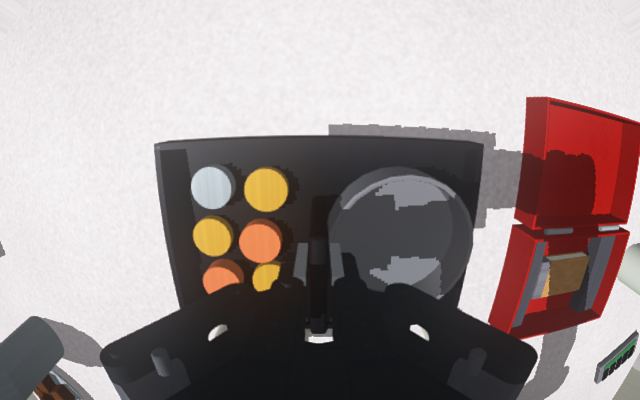

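```bash
python3 -m creep '[{"translation":[-0.15,0.4,0],"rotation":[0,0,0],"gripper":1},{"translation":[-0.29,0.8,0],"rotation":[0,0,0],"gripper":1},{"translation":[-0.36,1,0],"rotation":[0,0,0],"gripper":1},{"translation":[-0.36,1,0],"rotation":[0,0,0],"gripper":1},{"translation":[-0.36,1,0],"rotation":[0,0,0],"gripper":1},{"translation":[-0.36,1,0],"rotation":[0,0,0],"gripper":1},{"translation":[-0.36,1,0],"rotation":[0,0,0],"gripper":1},{"translation":[-0.36,1,0],"rotation":[0,0,0],"gripper":1},{"translation":[-0.36,1,0],"rotation":[0,0,0],"gripper":1},{"translation":[-0.36,1,0],"rotation":[0,0,0],"gripper":1},{"translation":[-0.36,1,0],"rotation":[0,0,0],"gripper":1},{"translation":[-0.36,1,0],"rotation":[0,0,0],"gripper":1}]' && python3 -m creep '[{"translation":[-0.25,0.7,0],"rotation":[0,0,0],"gripper":1},{"translation":[-0.13,0.35,0],"rotation":[0,0,0],"gripper":1},{"translation":[0,0,0],"rotation":[0,0,0],"gripper":1},{"translation":[0,0,0],"rotation":[0,0,0],"gripper":1},{"translation":[0,0,0],"rotation":[0,0,0],"gripper":1}]'
python3 - <<'E'
from h import *
s=state();print(np.round(s['ee_pos'],4),np.round(s['eef_rot'],4),np.round(s['joints'],2))
p=grab_frame('wrist'); save(p,'w5'); P=cloud(p,True)[p['range_z']>0]
T=P-s['ee_pos']
m=(abs(T[:,0])<.13)&(abs(T[:,1])<.13)&(T[:,2]<-.02)&(T[:,2]>-.033)
print('tray',m.sum(),cv2.minAreaRect(P[m,:2].astype(np.float32)*1000))
# tilt: plane on the tray rims
A=np.c_[P[m,:2]-P[m,:2].mean(0),np.ones(m.sum())]; print('rim fit',np.linalg.lstsq(A,P[m,2],rcond=None)[0])
p=grab_frame('side'); C=cloud(p); P=C[p['range_z']>0]; save(p,'s5'); T=P-s['ee_pos']
m=(abs(T[:,0])<.13)&(abs(T[:,1])<.13)&(T[:,2]<-.02)&(T[:,2]>-.033)
print('tray side',m.sum(),cv2.minAreaRect(P[m,:2].astype(np.float32)*1000))
E
```

```text
time_s: 19.15
ee_pos: [0.4944, -0.329, 0.1971]
eef_rot: [-3.141, 0.002, -0.092]
wrist_force: [0.0, 0.1, -4.0]
width: 0.0069
gripper_force: 69.2
time_s: 19.65
ee_pos: [0.484, -0.3554, 0.1977]
eef_rot: [-3.14, 0.0, -0.088]
wrist_force: [0.0, -0.1, -2.7]
width: 0.0072
gripper_force: 69.2
[ 0.484  -0.3554  0.1977] [-3.1398e+00  2.0000e-04 -8.7700e-02] [ 0.1   0.37  0.57  1.78 -0.22  1.06 -0.91]
tray 12132 ((484.1423645019531, -355.3094482421875), (189.4287109375, 120.82720184326172), 84.9825439453125)
rim fit [ 0.01897144 -0.01561145  0.16989876]
tray side 999 ((485.28973388671875, -356.9617004394531), (192.0828857421875, 122.85960388183594), 84.98052215576172)
```

View pics/s5.png

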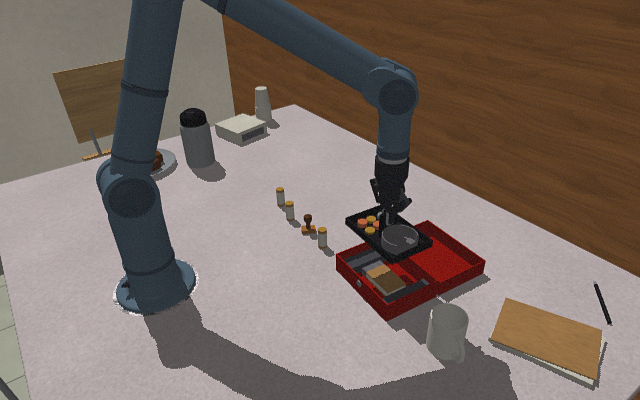

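The tray hangs level over the box (side view, tray at (390,235), box at (385,280)). Lowering it.

```bash
python3 -m creep '[{"translation":[-0.06,0.1,0.4],"rotation":[0,0,0],"gripper":1},{"translation":[0,0,0.8],"rotation":[0,0,0],"gripper":1},{"translation":[0,0,0.8],"rotation":[0,0,0],"gripper":1},{"translation":[0,0,0.7],"rotation":[0,0,0],"gripper":1},{"translation":[0,0,0.5],"rotation":[0,0,0],"gripper":1},{"translation":[0,0,0.3],"rotation":[0,0,0],"gripper":1},{"translation":[0,0,0.2],"rotation":[0,0,0],"gripper":1},{"translation":[0,0,0.1],"rotation":[0,0,0],"gripper":1},{"translation":[0,0,0.1],"rotation":[0,0,0],"gripper":1},{"translation":[0,0,0],"rotation":[0,0,0],"gripper":1},{"translation":[0,0,0],"rotation":[0,0,0],"gripper":1}]'
```

```text
time_s: 20.85
ee_pos: [0.481, -0.3609, 0.0818]
eef_rot: [3.141, -0.001, -0.091]
wrist_force: [0.5, 0.4, -2.7]
width: 0.0072
gripper_force: 69.2
```

```bash
python3 -m creep '[{"translation":[0,-0.05,0.1],"rotation":[0,0,0],"gripper":1},{"translation":[0,0,0.07],"rotation":[0,0,0],"gripper":1},{"translation":[0,0,0.07],"rotation":[0,0,0],"gripper":1},{"translation":[0,0,0],"rotation":[0,0,0],"gripper":1},{"translation":[0,0,0],"rotation":[0,0,0],"gripper":1}]'
```

```text
time_s: 21.35
ee_pos: [0.4807, -0.3591, 0.0739]
eef_rot: [-3.142, 0.0, -0.091]
wrist_force: [-0.5, -0.8, -3.5]
width: 0.0069
gripper_force: 69.2
```

```bash
python3 -m creep '[{"translation":[0,0,0.05],"rotation":[0,0,0],"gripper":1},{"translation":[0,0,0],"rotation":[0,0,0],"gripper":1},{"translation":[0,0,0],"rotation":[0,0,0],"gripper":0.6},{"translation":[0,0,0],"rotation":[0,0,0],"gripper":0.6},{"translation":[0,0,0],"rotation":[0,0,0],"gripper":0.6},{"translation":[0,0,0],"rotation":[0,0,0],"gripper":0.6},{"translation":[0,0,-0.5],"rotation":[0,0,0],"gripper":0.6},{"translation":[0,0,-1],"rotation":[0,0,0],"gripper":0.6},{"translation":[0,0,-1],"rotation":[0,0,0],"gripper":0.6},{"translation":[0,0,-1],"rotation":[0,0,0],"gripper":0.5},{"translation":[0,0,-1],"rotation":[0,0,0],"gripper":0.5},{"translation":[0,0,0],"rotation":[0,0,0],"gripper":0.5}]'
python3 - <<'E'
from h import *
s=state();print(np.round(s['ee_pos'],4),np.round(s['eef_rot'],4),s['width'])
p=grab_frame('wrist'); save(p,'w6')
for d in place_of(p,'tray_cup')[:1]: print(d,onplane(p,d['xy'],.033,True).round(4))
P=cloud(p,True)[p['range_z']>0]
for n,z0,z1,w in [('rim',.043,.052,.06),('handle',.088,.1,.04)]:
    c=[.482,-.359]; th=-.091; D=P[:,:2]-c; L=np.c_[D@[np.cos(th),np.sin(th)],D@[-np.sin(th),np.cos(th)]]
    m=(abs(L[:,0])<(.068 if n=='rim' else .04))&(abs(L[:,1])<(.1 if n=='rim' else .04))&(P[:,2]>z0)&(P[:,2]<z1)
    print(n,m.sum(),cv2.minAreaRect(P[m,:2].astype(np.float32)*1000),np.percentile(P[m,2],[5,50,95]).round(4))
E
```

```text
time_s: 22.55
ee_pos: [0.4836, -0.3619, 0.214]
eef_rot: [3.137, -0.01, -0.092]
wrist_force: [-0.2, -0.8, 0.8]
width: 0.0426
gripper_force: 0.0
[ 0.4836 -0.3619  0.214 ] [ 3.1369 -0.0104 -0.0919] 0.0425987369343823
{'xy': [361.3, 188.8], 'conf': 0.62} [[ 0.4766 -0.4079  0.033 ]]
rim 3895 ((481.1112976074219, -359.2701110839844), (189.1320343017578, 120.52371215820312), 84.64967346191406) [0.0433 0.0481 0.05  ]
handle 565 ((481.9267578125, -359.09088134765625), (7.916343688964844, 49.044944763183594), 84.63642120361328) [0.0949 0.0965 0.0977]
```

View pics/w6.png

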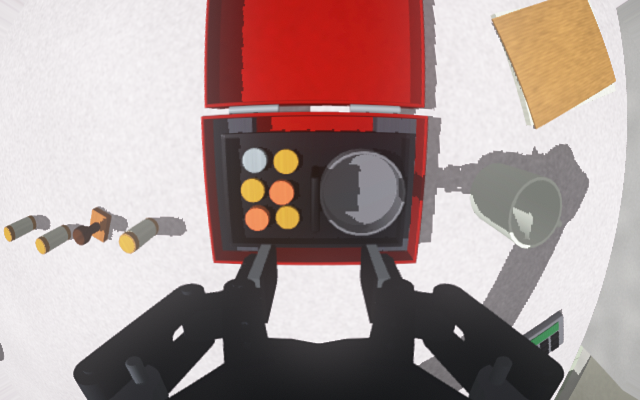

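Tray is seated level: the rim is at z 48 mm, the cup at (361,190) and the handle at (316,190). Next is the nearest roll.

```bash
cat > roll.py <<'E'
from h import *
import sys
cx,cy=float(sys.argv[1]),float(sys.argv[2])
s=state(); p=grab_frame('wrist'); P=cloud(p,True)[p['range_z']>0]
m=(np.hypot(P[:,0]-cx,P[:,1]-cy)<.03)&(P[:,2]>.056)&(P[:,2]<.07)
r=cv2.minAreaRect(P[m,:2].astype(np.float32)); (x,y),rad=cv2.minEnclosingCircle(P[m,:2].astype(np.float32))
print(m.sum(),np.round(r[0],4),np.round(r[1],4),'circ',round(x,4),round(y,4),round(rad,4),'z',P[m,2].mean())
e=s['ee_pos']; th=s['eef_rot'][2]; d=np.array(r[0])-e[:2]
print('tcp',np.round(e,4),np.round(s['eef_rot'],3),'shift units tx,ty',np.round([d@[np.cos(th),np.sin(th)]/.03,d@[np.sin(th),-np.cos(th)]/.03],3))
E
python3 -m creep '[{"translation":[-0.15,-0.6,0],"rotation":[0,0,0],"gripper":0.4},{"translation":[-0.24,-0.96,0],"rotation":[0,0,0],"gripper":0.4},{"translation":[-0.24,-0.96,0],"rotation":[0,0,0],"gripper":0.4},{"translation":[-0.24,-0.96,0],"rotation":[0,0,0],"gripper":0.4},{"translation":[-0.24,-0.96,0],"rotation":[0,0,0],"gripper":0.4},{"translation":[-0.24,-0.96,0],"rotation":[0,0,0],"gripper":0.4},{"translation":[-0.24,-0.96,0.5],"rotation":[0,0,0],"gripper":0.4},{"translation":[-0.24,-0.96,0.8],"rotation":[0,0,0],"gripper":0.4},{"translation":[0,0,0.5],"rotation":[0,0,0],"gripper":0.4},{"translation":[0,0,0],"rotation":[0,0,0],"gripper":0.4},{"translation":[0,0,0],"rotation":[0,0,0],"gripper":0.4},{"translation":[0,0,0],"rotation":[0,0,0],"gripper":0.4}]'
python3 roll.py .4465 -.135
```

```text
time_s: 23.85
ee_pos: [0.4466, -0.1364, 0.1541]
eef_rot: [3.141, -0.001, -0.093]
wrist_force: [-0.4, -0.2, -0.1]
width: 0.0515
gripper_force: 0.0
876 [ 0.4463 -0.1352] [0.026  0.0253] circ 0.4461 -0.1354 0.0134 z 0.06272660270090187
tcp [ 0.4466 -0.1364  0.1541] [ 3.141e+00 -1.000e-03 -9.300e-02] shift units tx,ty [-0.014 -0.041]
```

```bash
python3 -m creep '[{"translation":[0,-0.04,0.6],"rotation":[0,0,0],"gripper":0.4},{"translation":[0,0,1],"rotation":[0,0,0],"gripper":0.4},{"translation":[0,0,1],"rotation":[0,0,0],"gripper":0.4},{"translation":[0,0,0.8],"rotation":[0,0,0],"gripper":0.4},{"translation":[0,0,0.4],"rotation":[0,0,0],"gripper":0.4},{"translation":[0,0,0],"rotation":[0,0,0],"gripper":0.4},{"translation":[0,0,0],"rotation":[0,0,0],"gripper":0.9},{"translation":[0,0,0],"rotation":[0,0,0],"gripper":0.9},{"translation":[0,0,0],"rotation":[0,0,0],"gripper":0.9},{"translation":[0,0,0],"rotation":[0,0,0],"gripper":0.9},{"translation":[0,0,0],"rotation":[0,0,0],"gripper":0.9},{"translation":[0,0,0],"rotation":[0,0,0],"gripper":0.9}]' 40
```

```text
time_s: 25.1
ee_pos: [0.4477, -0.1348, 0.0409]
eef_rot: [3.141, -0.003, -0.091]
wrist_force: [-0.2, 0.1, 6.9]
width: 0.0252
gripper_force: 39.6
```

```bash
python3 -m creep '[{"translation":[0,0,-0.4],"rotation":[0,0,0],"gripper":0.9},{"translation":[0,0,-0.8],"rotation":[0,0,0],"gripper":0.9},{"translation":[0,0,-1],"rotation":[0,0,0],"gripper":0.9},{"translation":[0,0,-1],"rotation":[0,0,0],"gripper":0.9},{"translation":[0,0,-1],"rotation":[0,0,0],"gripper":0.9},{"translation":[0,0,-0.5],"rotation":[0,0,0],"gripper":0.9},{"translation":[0,0,0],"rotation":[0,0,0],"gripper":0.9}]' && python3 -m creep '[{"translation":[0.07,0.5,0],"rotation":[0,0,0],"gripper":0.9},{"translation":[0.13,1,0],"rotation":[0,0,0],"gripper":0.9},{"translation":[0.13,1,0],"rotation":[0,0,0],"gripper":0.9},{"translation":[0.13,1,0],"rotation":[0,0,0],"gripper":0.9},{"translation":[0.13,1,0],"rotation":[0,0,0],"gripper":0.9},{"translation":[0.13,1,0],"rotation":[0,0,0],"gripper":0.9},{"translation":[0.13,1,0],"rotation":[0,0,0],"gripper":0.9},{"translation":[0.13,1,0],"rotation":[0,0,0],"gripper":0.9},{"translation":[0.13,1,0],"rotation":[0,0,0],"gripper":0.9},{"translation":[0.1,0.74,0],"rotation":[0,0,0],"gripper":0.9},{"translation":[0,0,0],"rotation":[0,0,0],"gripper":0.9},{"translation":[0,0,0],"rotation":[0,0,0],"gripper":0.9}]'
python3 - <<'E'
from h import *
p=grab_frame('wrist'); save(p,'w7')
E
```

```text
time_s: 25.8
ee_pos: [0.4477, -0.1343, 0.1831]
eef_rot: [-3.141, -0.006, -0.091]
wrist_force: [0.5, 0.0, -2.7]
width: 0.025
gripper_force: 39.6
time_s: 27.0
ee_pos: [0.4558, -0.4128, 0.1786]
eef_rot: [-3.14, 0.003, -0.092]
wrist_force: [0.2, -0.0, -2.5]
width: 0.0246
gripper_force: 39.7
```

View pics/w7.png

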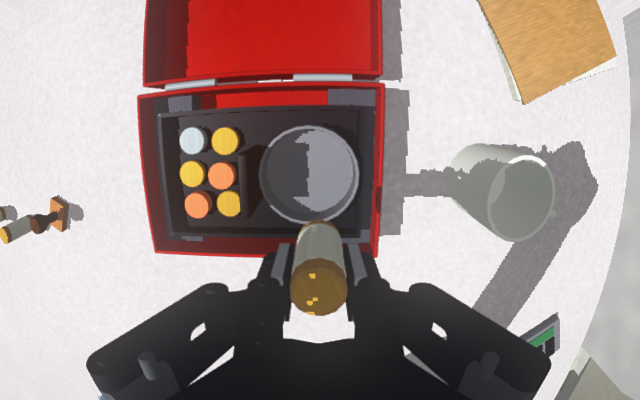

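The roll hangs straight at (318,270), just in front of the cup at (310,175). Shifting 3 mm and lowering.

```bash
python3 -m creep '[{"translation":[0.1,0.04,0.4],"rotation":[0,0,0],"gripper":0.9},{"translation":[0,0,0.8],"rotation":[0,0,0],"gripper":0.9},{"translation":[0,0,0.8],"rotation":[0,0,0],"gripper":0.9},{"translation":[0,0,0.6],"rotation":[0,0,0],"gripper":0.9},{"translation":[0,0,0.4],"rotation":[0,0,0],"gripper":0.9},{"translation":[0,0,0.2],"rotation":[0,0,0],"gripper":0.9},{"translation":[0,0,0.1],"rotation":[0,0,0],"gripper":0.9},{"translation":[0,0,0],"rotation":[0,0,0],"gripper":0.9},{"translation":[0,0,0],"rotation":[0,0,0],"gripper":0.9}]'
```

```text
time_s: 27.95
ee_pos: [0.4606, -0.4156, 0.0824]
eef_rot: [3.141, -0.002, -0.091]
wrist_force: [0.2, 1.6, -2.0]
width: 0.0247
gripper_force: 39.8
```

```bash
python3 -m creep '[{"translation":[0,0,0.1],"rotation":[0,0,0],"gripper":0.9},{"translation":[0,0,0.1],"rotation":[0,0,0],"gripper":0.9},{"translation":[0,0,0.06],"rotation":[0,0,0],"gripper":0.9},{"translation":[0,0,0],"rotation":[0,0,0],"gripper":0.9},{"translation":[0,0,0],"rotation":[0,0,0],"gripper":0.9}]'
```

```text
time_s: 28.45
ee_pos: [0.4601, -0.4151, 0.0741]
eef_rot: [-3.141, -0.0, -0.091]
wrist_force: [-0.3, 1.7, 2.7]
width: 0.0247
gripper_force: 39.9
```

```bash
python3 -m creep '[{"translation":[0,0,0],"rotation":[0,0,0],"gripper":0.62},{"translation":[0,0,0],"rotation":[0,0,0],"gripper":0.5},{"translation":[0,0,0],"rotation":[0,0,0],"gripper":0.45},{"translation":[0,0,0],"rotation":[0,0,0],"gripper":0.45},{"translation":[0,0,-0.5],"rotation":[0,0,0],"gripper":0.45},{"translation":[0,0,-1],"rotation":[0,0,0],"gripper":0.45},{"translation":[0,0,-1],"rotation":[0,0,0],"gripper":0.4},{"translation":[0,0,-1],"rotation":[0,0,0],"gripper":0.4},{"translation":[0,0,-0.8],"rotation":[0,0,0],"gripper":0.4},{"translation":[0,0,0],"rotation":[0,0,0],"gripper":0.4},{"translation":[0,0,0],"rotation":[0,0,0],"gripper":0.4}]'
cat > cup.py <<'E'
from h import *
import sys
s=state(); p=grab_frame('wrist'); save(p,sys.argv[1]); C=cloud(p,True); P=C[p['range_z']>0]
c=np.array([.4771,-.4058]); th=-.093; D=P[:,:2]-c; L=np.c_[D@[np.cos(th),np.sin(th)],D@[-np.sin(th),np.cos(th)]]
m=(np.hypot(*L.T)<.045)&(P[:,2]>.088)&(P[:,2]<.102)&(L[:,1]<.037)
k=cv2.kmeans(L[m].astype(np.float32),int(sys.argv[2]),None,(3,50,1e-5),5,cv2.KMEANS_PP_CENTERS)
for i in range(int(sys.argv[2])):
    q=m.nonzero()[0][k[1].ravel()==i]; r=cv2.minAreaRect(L[q].astype(np.float32)*1000); print(len(q),'cup frame mm',np.round(r[0],1),np.round(r[1],1),'top z',np.percentile(P[q,2],[5,50,95]).round(4))
m=(np.hypot(L[:,0],L[:,1]-.047)<.14)&(P[:,2]>.043)&(P[:,2]<.052)&(abs(L[:,0])<.067)&(abs(L[:,1]-.047)<.1)
print('rim',cv2.minAreaRect(P[m,:2].astype(np.float32)*1000))
print('tcp',np.round(s['ee_pos'],4),np.round(s['eef_rot'],3))
E
python3 cup.py w8 1
```

```text
time_s: 29.55
ee_pos: [0.4603, -0.4153, 0.2039]
eef_rot: [3.141, -0.002, -0.091]
wrist_force: [-0.7, 0.7, -1.3]
width: 0.0514
gripper_force: 0.0
766 cup frame mm [-17.5 -11.4] [25.8 24.6] top z [0.0932 0.096  0.0971]
rim ((481.3157043457031, -359.02264404296875), (188.97796630859375, 119.76840209960938), 84.87418365478516)
tcp [ 0.4603 -0.4153  0.2039] [ 3.141e+00 -2.000e-03 -9.100e-02]
```

View pics/w8.png

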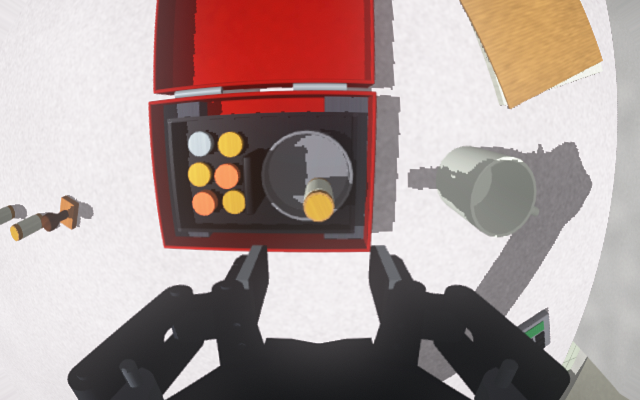

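The first roll stands upright in the cup at (318,195), 17.5 mm left and 11 mm back of the cup centre. Second roll next.

```bash
python3 -m creep '[{"translation":[-0.12,-1,0],"rotation":[0,0,0],"gripper":0.4},{"translation":[-0.12,-1,0],"rotation":[0,0,0],"gripper":0.4},{"translation":[-0.12,-1,0],"rotation":[0,0,0],"gripper":0.4},{"translation":[-0.12,-1,0],"rotation":[0,0,0],"gripper":0.4},{"translation":[-0.12,-1,0],"rotation":[0,0,0],"gripper":0.4},{"translation":[-0.12,-1,0],"rotation":[0,0,0],"gripper":0.4},{"translation":[-0.12,-1,0],"rotation":[0,0,0],"gripper":0.4},{"translation":[-0.12,-1,0],"rotation":[0,0,0],"gripper":0.4},{"translation":[-0.12,-1,0],"rotation":[0,0,0],"gripper":0.4},{"translation":[-0.12,-1,0],"rotation":[0,0,0],"gripper":0.4},{"translation":[-0.12,-1,0],"rotation":[0,0,0],"gripper":0.4},{"translation":[-0.12,-1,0],"rotation":[0,0,0],"gripper":0.4}]' && python3 -m creep '[{"translation":[-0.12,-1,0],"rotation":[0,0,0],"gripper":0.4},{"translation":[-0.12,-1,0],"rotation":[0,0,0],"gripper":0.4},{"translation":[-0.12,-1,0.5],"rotation":[0,0,0],"gripper":0.4},{"translation":[0,0,0.6],"rotation":[0,0,0],"gripper":0.4},{"translation":[0,0,0.5],"rotation":[0,0,0],"gripper":0.4},{"translation":[0,0,0],"rotation":[0,0,0],"gripper":0.4},{"translation":[0,0,0],"rotation":[0,0,0],"gripper":0.4},{"translation":[0,0,0],"rotation":[0,0,0],"gripper":0.4}]'
python3 roll.py .448 .041
```

```text
time_s: 30.8
ee_pos: [0.4481, -0.0513, 0.2012]
eef_rot: [3.141, 0.003, -0.091]
wrist_force: [-0.1, -0.2, -0.1]
width: 0.0513
gripper_force: 0.0
time_s: 31.6
ee_pos: [0.4474, 0.0378, 0.155]
eef_rot: [-3.142, -0.0, -0.092]
wrist_force: [-0.0, -1.0, 0.7]
width: 0.0512
gripper_force: 0.0
869 [0.4478 0.0404] [0.0252 0.0253] circ 0.4472 0.0403 0.0134 z 0.062830608845044
tcp [0.4474 0.0378 0.155 ] [-3.142 -0.    -0.092] shift units tx,ty [ 0.002 -0.088]
```

```bash
python3 -m creep '[{"translation":[0,-0.09,0.6],"rotation":[0,0,0],"gripper":0.4},{"translation":[0,0,1],"rotation":[0,0,0],"gripper":0.4},{"translation":[0,0,1],"rotation":[0,0,0],"gripper":0.4},{"translation":[0,0,0.8],"rotation":[0,0,0],"gripper":0.4},{"translation":[0,0,0.4],"rotation":[0,0,0],"gripper":0.4},{"translation":[0,0,0],"rotation":[0,0,0],"gripper":0.4},{"translation":[0,0,0],"rotation":[0,0,0],"gripper":0.9},{"translation":[0,0,0],"rotation":[0,0,0],"gripper":0.9},{"translation":[0,0,0],"rotation":[0,0,0],"gripper":0.9},{"translation":[0,0,0],"rotation":[0,0,0],"gripper":0.9},{"translation":[0,0,0],"rotation":[0,0,0],"gripper":0.9},{"translation":[0,0,0],"rotation":[0,0,0],"gripper":0.9}]' 40 && python3 -m creep '[{"translation":[0,0,-0.4],"rotation":[0,0,0],"gripper":0.9},{"translation":[0,0,-0.8],"rotation":[0,0,0],"gripper":0.9},{"translation":[0,0,-1],"rotation":[0,0,0],"gripper":0.9},{"translation":[0,0,-1],"rotation":[0,0,0],"gripper":0.9},{"translation":[0,0,-1],"rotation":[0,0,0],"gripper":0.9},{"translation":[0,0,-0.6],"rotation":[0,0,0],"gripper":0.9},{"translation":[0,0,0],"rotation":[0,0,0],"gripper":0.9}]'
```

```text
time_s: 32.85
ee_pos: [0.449, 0.0409, 0.0421]
eef_rot: [-3.14, -0.003, -0.091]
wrist_force: [-0.6, -0.6, 6.8]
width: 0.0247
gripper_force: 39.6
time_s: 33.55
ee_pos: [0.4494, 0.0411, 0.1877]
eef_rot: [-3.139, -0.006, -0.091]
wrist_force: [0.7, 0.3, -3.0]
width: 0.0248
gripper_force: 39.6
```

```bash
python3 -m creep '[{"translation":[0.1,0.5,0],"rotation":[0,0,0],"gripper":0.9},{"translation":[0.2,1,0],"rotation":[0,0,0],"gripper":0.9},{"translation":[0.2,1,0],"rotation":[0,0,0],"gripper":0.9},{"translation":[0.2,1,0],"rotation":[0,0,0],"gripper":0.9},{"translation":[0.2,1,0],"rotation":[0,0,0],"gripper":0.9},{"translation":[0.2,1,0],"rotation":[0,0,0],"gripper":0.9},{"translation":[0.2,1,0],"rotation":[0,0,0],"gripper":0.9},{"translation":[0.2,1,0],"rotation":[0,0,0],"gripper":0.9},{"translation":[0.2,1,0],"rotation":[0,0,0],"gripper":0.9},{"translation":[0.2,1,0],"rotation":[0,0,0],"gripper":0.9},{"translation":[0.2,1,0],"rotation":[0,0,0],"gripper":0.9},{"translation":[0.2,1,0],"rotation":[0,0,0],"gripper":0.9}]' && python3 -m creep '[{"translation":[0.2,1,0],"rotation":[0,0,0],"gripper":0.9},{"translation":[0.2,1,0],"rotation":[0,0,0],"gripper":0.9},{"translation":[0.2,1,0],"rotation":[0,0,0],"gripper":0.9},{"translation":[0.1,0.54,0],"rotation":[0,0,0],"gripper":0.9},{"translation":[0,0,0],"rotation":[0,0,0],"gripper":0.9},{"translation":[0,0,0],"rotation":[0,0,0],"gripper":0.9},{"translation":[0,0,0],"rotation":[0,0,0],"gripper":0.9},{"translation":[0,0,0],"rotation":[0,0,0],"gripper":0.9}]'
```

```text
time_s: 34.75
ee_pos: [0.4834, -0.3094, 0.1827]
eef_rot: [-3.14, 0.003, -0.091]
wrist_force: [-0.0, -0.7, -2.0]
width: 0.0251
gripper_force: 39.6
time_s: 35.55
ee_pos: [0.4964, -0.4148, 0.1841]
eef_rot: [-3.14, 0.001, -0.089]
wrist_force: [0.4, 0.0, -1.7]
width: 0.0245
gripper_force: 39.7
```

```bash
python3 -m creep '[{"translation":[-0.02,0.07,0.4],"rotation":[0,0,0],"gripper":0.9},{"translation":[0,0,0.8],"rotation":[0,0,0],"gripper":0.9},{"translation":[0,0,0.8],"rotation":[0,0,0],"gripper":0.9},{"translation":[0,0,0.6],"rotation":[0,0,0],"gripper":0.9},{"translation":[0,0,0.4],"rotation":[0,0,0],"gripper":0.9},{"translation":[0,0,0.2],"rotation":[0,0,0],"gripper":0.9},{"translation":[0,0,0.1],"rotation":[0,0,0],"gripper":0.9},{"translation":[0,0,0],"rotation":[0,0,0],"gripper":0.9},{"translation":[0,0,0],"rotation":[0,0,0],"gripper":0.9}]'
```

```text
time_s: 36.45
ee_pos: [0.4958, -0.4195, 0.0867]
eef_rot: [3.141, -0.002, -0.091]
wrist_force: [0.6, -0.2, -1.9]
width: 0.0244
gripper_force: 39.7
```

```bash
python3 -m creep '[{"translation":[0,-0.05,0.13],"rotation":[0,0,0],"gripper":0.9},{"translation":[0,0,0.12],"rotation":[0,0,0],"gripper":0.9},{"translation":[0,0,0.08],"rotation":[0,0,0],"gripper":0.9},{"translation":[0,0,0.05],"rotation":[0,0,0],"gripper":0.9},{"translation":[0,0,0],"rotation":[0,0,0],"gripper":0.9},{"translation":[0,0,0],"rotation":[0,0,0],"gripper":0.9}]'
```

```text
time_s: 37.05
ee_pos: [0.4955, -0.4172, 0.0752]
eef_rot: [-3.141, -0.0, -0.091]
wrist_force: [-2.3, 3.2, 5.2]
width: 0.0248
gripper_force: 40.4
```

```bash
python3 -m creep '[{"translation":[0,0,0],"rotation":[0,0,0],"gripper":0.62},{"translation":[0,0,0],"rotation":[0,0,0],"gripper":0.5},{"translation":[0,0,0],"rotation":[0,0,0],"gripper":0.45},{"translation":[0,0,0],"rotation":[0,0,0],"gripper":0.45},{"translation":[0,0,-0.5],"rotation":[0,0,0],"gripper":0.45},{"translation":[0,0,-1],"rotation":[0,0,0],"gripper":0.45},{"translation":[0,0,-1],"rotation":[0,0,0],"gripper":0.4},{"translation":[0,0,-1],"rotation":[0,0,0],"gripper":0.4},{"translation":[0,0,-0.8],"rotation":[0,0,0],"gripper":0.4},{"translation":[0,0,0],"rotation":[0,0,0],"gripper":0.4},{"translation":[0,0,0],"rotation":[0,0,0],"gripper":0.4}]'
python3 cup.py w9 2
```

```text
time_s: 38.15
ee_pos: [0.4957, -0.4178, 0.2047]
eef_rot: [3.141, -0.002, -0.091]
wrist_force: [-0.4, 0.4, -0.2]
width: 0.0511
gripper_force: 0.0
704 cup frame mm [-17.8 -11.5] [25.7 25.3] top z [0.0916 0.0959 0.0971]
759 cup frame mm [17.8 -9.8] [24.1 25.1] top z [0.0939 0.096  0.0972]
rim ((481.5596008300781, -359.13079833984375), (189.2275390625, 120.50956726074219), 84.74248504638672)
tcp [ 0.4957 -0.4178  0.2047] [ 3.141e+00 -2.000e-03 -9.100e-02]
```

View pics/w9.png

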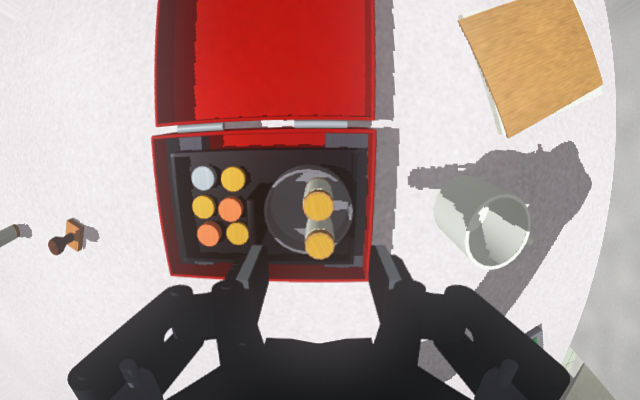

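Both rolls are upright in the cup, at (317,207) and (320,245) in the picture. Now the third.

```bash
python3 -m creep '[{"translation":[-0.14,-1,0],"rotation":[0,0,0],"gripper":0.4},{"translation":[-0.14,-1,0],"rotation":[0,0,0],"gripper":0.4},{"translation":[-0.14,-1,0],"rotation":[0,0,0],"gripper":0.4},{"translation":[-0.14,-1,0],"rotation":[0,0,0],"gripper":0.4},{"translation":[-0.14,-1,0],"rotation":[0,0,0],"gripper":0.4},{"translation":[-0.14,-1,0],"rotation":[0,0,0],"gripper":0.4},{"translation":[-0.14,-1,0],"rotation":[0,0,0],"gripper":0.4},{"translation":[-0.14,-1,0],"rotation":[0,0,0],"gripper":0.4},{"translation":[-0.14,-1,0],"rotation":[0,0,0],"gripper":0.4},{"translation":[-0.14,-1,0],"rotation":[0,0,0],"gripper":0.4},{"translation":[-0.14,-1,0],"rotation":[0,0,0],"gripper":0.4},{"translation":[-0.14,-1,0],"rotation":[0,0,0],"gripper":0.4}]' && python3 -m creep '[{"translation":[-0.14,-1,0],"rotation":[0,0,0],"gripper":0.4},{"translation":[-0.14,-1,0],"rotation":[0,0,0],"gripper":0.4},{"translation":[-0.14,-1,0],"rotation":[0,0,0],"gripper":0.4},{"translation":[-0.14,-1,0],"rotation":[0,0,0],"gripper":0.4},{"translation":[-0.14,-1,0],"rotation":[0,0,0],"gripper":0.4},{"translation":[-0.14,-1,0],"rotation":[0,0,0],"gripper":0.4},{"translation":[0,0,0],"rotation":[0,0,-1],"gripper":0.4},{"translation":[0,0,0],"rotation":[0,0,-1],"gripper":0.4},{"translation":[0,0,0],"rotation":[0,0,-1],"gripper":0.4},{"translation":[0,0,0],"rotation":[0,0,-1],"gripper":0.4},{"translation":[0,0,0],"rotation":[0,0,-1],"gripper":0.4},{"translation":[0,0,0],"rotation":[0,0,-1],"gripper":0.4}]' && python3 -m creep '[{"translation":[0,0,0],"rotation":[0,0,-1],"gripper":0.4},{"translation":[0,0,0],"rotation":[0,0,-1],"gripper":0.4},{"translation":[0,0,0],"rotation":[0,0,-1],"gripper":0.4},{"translation":[0,0,0],"rotation":[0,0,-1],"gripper":0.4},{"translation":[0,0,0],"rotation":[0,0,-1],"gripper":0.4},{"translation":[0,0,0.4],"rotation":[0,0,-1],"gripper":0.4},{"translation":[0,0,0.4],"rotation":[0,0,-1],"gripper":0.4},{"translation":[0,0,0.4],"rotation":[0,0,-1],"gripper":0.4},{"translation":[0,0,0.4],"rotation":[0,0,-1],"gripper":0.4},{"translation":[0,0,0],"rotation":[0,0,-0.7],"gripper":0.4},{"translation":[0,0,0],"rotation":[0,0,0],"gripper":0.4},{"translation":[0,0,0],"rotation":[0,0,0],"gripper":0.4}]'
python3 roll.py .47 .1305
```

```text
time_s: 39.4
ee_pos: [0.4764, -0.0529, 0.2018]
eef_rot: [3.141, 0.003, -0.091]
wrist_force: [-0.4, 1.0, -0.2]
width: 0.0509
gripper_force: 0.0
time_s: 40.6
ee_pos: [0.4678, 0.1269, 0.2016]
eef_rot: [-3.141, 0.004, 0.513]
wrist_force: [-0.6, -0.4, -0.5]
width: 0.0516
gripper_force: 0.0
time_s: 41.8
ee_pos: [0.4685, 0.1271, 0.1545]
eef_rot: [-3.14, 0.001, 1.477]
wrist_force: [-0.0, -1.1, -0.1]
width: 0.0514
gripper_force: 0.0
882 [0.4691 0.132 ] [0.0251 0.0254] circ 0.4689 0.1317 0.0133 z 0.06291796432085615
tcp [0.4685 0.1271 0.1545] [-3.140e+00  1.000e-03  1.477e+00] shift units tx,ty [0.164 0.005]
```

```bash
python3 -m creep '[{"translation":[0.16,0,0.6],"rotation":[0,0,0],"gripper":0.4},{"translation":[0,0,1],"rotation":[0,0,0],"gripper":0.4},{"translation":[0,0,1],"rotation":[0,0,0],"gripper":0.4},{"translation":[0,0,0.8],"rotation":[0,0,0],"gripper":0.4},{"translation":[0,0,0.4],"rotation":[0,0,0],"gripper":0.4},{"translation":[0,0,0],"rotation":[0,0,0],"gripper":0.4},{"translation":[0,0,0],"rotation":[0,0,0],"gripper":0.9},{"translation":[0,0,0],"rotation":[0,0,0],"gripper":0.9},{"translation":[0,0,0],"rotation":[0,0,0],"gripper":0.9},{"translation":[0,0,0],"rotation":[0,0,0],"gripper":0.9},{"translation":[0,0,0],"rotation":[0,0,0],"gripper":0.9},{"translation":[0,0,0],"rotation":[0,0,0],"gripper":0.9}]' 40 && python3 -m creep '[{"translation":[0,0,-0.4],"rotation":[0,0,0],"gripper":0.9},{"translation":[0,0,-0.8],"rotation":[0,0,0],"gripper":0.9},{"translation":[0,0,-1],"rotation":[0,0,0],"gripper":0.9},{"translation":[0,0,-1],"rotation":[0,0,0],"gripper":0.9},{"translation":[0,0,-1],"rotation":[0,0,0],"gripper":0.9},{"translation":[0,0,-1],"rotation":[0,0,0],"gripper":0.9},{"translation":[0,0,0],"rotation":[0,0,0],"gripper":0.9}]'
```

```text
time_s: 43.05
ee_pos: [0.4708, 0.1326, 0.0425]
eef_rot: [3.14, -0.001, 1.479]
wrist_force: [-1.0, -1.3, 7.1]
width: 0.0248
gripper_force: 39.5
time_s: 43.75
ee_pos: [0.4727, 0.133, 0.2019]
eef_rot: [3.133, -0.005, 1.479]
wrist_force: [1.2, -0.3, -1.3]
width: 0.0247
gripper_force: 39.6
```

```bash
python3 -m creep '[{"translation":[-0.5,0.06,0],"rotation":[0,0,0],"gripper":0.9},{"translation":[-1,0.11,0],"rotation":[0,0,0],"gripper":0.9},{"translation":[-1,0.11,0],"rotation":[0,0,0],"gripper":0.9},{"translation":[-1,0.11,0],"rotation":[0,0,0],"gripper":0.9},{"translation":[-1,0.11,0],"rotation":[0,0,0],"gripper":0.9},{"translation":[-1,0.11,0],"rotation":[0,0,0],"gripper":0.9},{"translation":[-1,0.11,0],"rotation":[0,0,0],"gripper":0.9},{"translation":[-1,0.11,0],"rotation":[0,0,0],"gripper":0.9},{"translation":[-1,0.11,0],"rotation":[0,0,0],"gripper":0.9},{"translation":[-1,0.11,0],"rotation":[0,0,0],"gripper":0.9},{"translation":[-1,0.11,0],"rotation":[0,0,0],"gripper":0.9},{"translation":[-1,0.11,0],"rotation":[0,0,0],"gripper":0.9}]' && python3 -m creep '[{"translation":[-1,0.11,0],"rotation":[0,0,0],"gripper":0.9},{"translation":[-1,0.11,0],"rotation":[0,0,0],"gripper":0.9},{"translation":[-1,0.11,0],"rotation":[0,0,0],"gripper":0.9},{"translation":[-1,0.11,0],"rotation":[0,0,0],"gripper":0.9},{"translation":[-1,0.11,0],"rotation":[0,0,0],"gripper":0.9},{"translation":[-0.64,0.08,0],"rotation":[0,0,0],"gripper":0.9},{"translation":[0,0,0],"rotation":[0,0,0],"gripper":0.9},{"translation":[0,0,0],"rotation":[0,0,0],"gripper":0.9},{"translation":[0,0,0],"rotation":[0,0,0],"gripper":0.9},{"translation":[0,0,0],"rotation":[0,0,0],"gripper":0.9}]'
```

```text
time_s: 44.95
ee_pos: [0.4728, -0.2167, 0.1947]
eef_rot: [-3.136, -0.0, 1.478]
wrist_force: [1.1, -0.7, -1.9]
width: 0.0249
gripper_force: 39.6
time_s: 45.95
ee_pos: [0.4792, -0.3833, 0.1965]
eef_rot: [-3.14, -0.002, 1.481]
wrist_force: [0.3, 1.3, -2.6]
width: 0.0249
gripper_force: 39.6
```

```bash
python3 - <<'E'
from h import *
s=state(); p=grab_frame('wrist'); save(p,'w10'); P=cloud(p,True)[p['range_z']>0]
c=np.array([.4771,-.4058]); th=-.093; D=P[:,:2]-c; L=np.c_[D@[np.cos(th),np.sin(th)],D@[-np.sin(th),np.cos(th)]]
t=np.array(s['ee_pos']);print(t)
e=P-t; m=(np.hypot(e[:,0],e[:,1])<.016)&(e[:,2]<.03)&(e[:,2]>-.045)
for a,b in [(-.04,-.03),(-.03,-.02),(-.02,0),(0,.017),(.017,.03)]:
    q=m&(e[:,2]>a)&(e[:,2]<b)
    if q.sum()>5: print(a,q.sum(),'x',(L[q,0].min()*1e3).round(1),(L[q,0].max()*1e3).round(1),'y',(L[q,1].min()*1e3).round(1),(L[q,1].max()*1e3).round(1),P[q,2].max())
E
```

```text
[ 0.47923365 -0.38332063  0.19648362]
-0.04 186 x -13.5 11.4 y 24.6 35.0 0.1664655868327093
-0.03 263 x -13.2 12.0 y 25.1 35.1 0.17646794870153834
-0.02 687 x -12.7 12.5 y 24.5 35.1 0.19647833466615663
0 975 x -12.6 12.8 y 12.8 35.1 0.21348213587479958
0.017 2680 x -14.3 14.1 y 8.8 34.8 0.22646744236108568
```

View pics/w10.png

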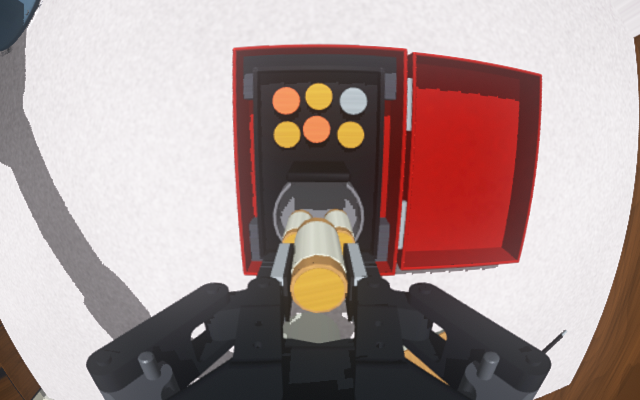

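The roll is centred between the two standing rolls, above the cup's handle side (318,250), clear of the handle at (318,172). Lowering it.

```bash
python3 -m creep '[{"translation":[-0.04,0,0.4],"rotation":[0,0,0],"gripper":0.9},{"translation":[0,0,0.8],"rotation":[0,0,0],"gripper":0.9},{"translation":[0,0,0.9],"rotation":[0,0,0],"gripper":0.9},{"translation":[0,0,0.7],"rotation":[0,0,0],"gripper":0.9},{"translation":[0,0,0.4],"rotation":[0,0,0],"gripper":0.9},{"translation":[0,0,0.3],"rotation":[0,0,0],"gripper":0.9},{"translation":[0,0,0.2],"rotation":[0,0,0],"gripper":0.9},{"translation":[0,0,0],"rotation":[0,0,0],"gripper":0.9},{"translation":[0,0,0],"rotation":[0,0,0],"gripper":0.9}]'
```

```text
time_s: 46.9
ee_pos: [0.4797, -0.3869, 0.0871]
eef_rot: [3.14, 0.001, 1.479]
wrist_force: [0.6, -0.2, -2.2]
width: 0.0248
gripper_force: 39.6
```

```bash
python3 -m creep '[{"translation":[0.03,0,0.13],"rotation":[0,0,0],"gripper":0.9},{"translation":[0,0,0.12],"rotation":[0,0,0],"gripper":0.9},{"translation":[0,0,0.08],"rotation":[0,0,0],"gripper":0.9},{"translation":[0,0,0.05],"rotation":[0,0,0],"gripper":0.9},{"translation":[0,0,0],"rotation":[0,0,0],"gripper":0.9},{"translation":[0,0,0],"rotation":[0,0,0],"gripper":0.9}]'
```

```text
time_s: 47.5
ee_pos: [0.4792, -0.3856, 0.0757]
eef_rot: [3.141, -0.0, 1.479]
wrist_force: [-2.5, 2.7, 4.8]
width: 0.0248
gripper_force: 40.2
```

Contact with the cup floor; releasing.

```bash
python3 -m creep '[{"translation":[0,0,0],"rotation":[0,0,0],"gripper":0.62},{"translation":[0,0,0],"rotation":[0,0,0],"gripper":0.5},{"translation":[0,0,0],"rotation":[0,0,0],"gripper":0.5},{"translation":[0,0,0],"rotation":[0,0,0],"gripper":0.5},{"translation":[0,0,-0.5],"rotation":[0,0,0],"gripper":0.5},{"translation":[0,0,-1],"rotation":[0,0,0],"gripper":0.5},{"translation":[0,0,-1],"rotation":[0,0,0],"gripper":0.5},{"translation":[0,0,-1],"rotation":[0,0,0],"gripper":0.5},{"translation":[0,0,-0.8],"rotation":[0,0,0],"gripper":0.5},{"translation":[0,0,0],"rotation":[0,0,0],"gripper":0.5},{"translation":[0,0,0],"rotation":[0,0,0],"gripper":0.5}]' && python3 -m creep '[{"translation":[-0.5,0,-0.5],"rotation":[0,0,0],"gripper":0.5},{"translation":[-0.7,0,-0.5],"rotation":[0,0,0],"gripper":0.5},{"translation":[-0.7,0,0],"rotation":[0,0,0],"gripper":0.5},{"translation":[0,0,0],"rotation":[0,0,0],"gripper":0.5},{"translation":[0,0,0],"rotation":[0,0,0],"gripper":0.5},{"translation":[0,0,0],"rotation":[0,0,0],"gripper":0.5}]'
python3 cup.py w11 3
```

```text
time_s: 48.6
ee_pos: [0.4795, -0.3858, 0.205]
eef_rot: [3.14, 0.001, 1.479]
wrist_force: [-0.3, -0.1, 0.1]
width: 0.0428
gripper_force: 0.0
time_s: 49.2
ee_pos: [0.474, -0.4402, 0.2322]
eef_rot: [-3.139, -0.003, 1.48]
wrist_force: [0.6, -0.1, -0.1]
width: 0.043
gripper_force: 0.0
649 cup frame mm [-17.5 -11.3] [25.4 25. ] top z [0.0947 0.0961 0.0973]
667 cup frame mm [-1.4 19.1] [24.6 25. ] top z [0.0948 0.0961 0.0973]
653 cup frame mm [17.5 -9.6] [25.7 25.5] top z [0.0945 0.0961 0.0973]
rim ((481.33367919921875, -359.1763916015625), (189.0792999267578, 120.8032455444336), 84.73017120361328)
tcp [ 0.474  -0.4402  0.2322] [-3.139e+00 -3.000e-03  1.480e+00]
```

View pics/w11.png

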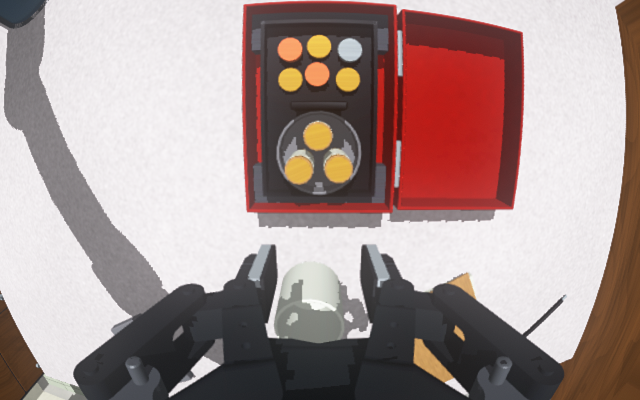

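All three rolls stand upright in the cup, at (318,136), (298,170) and (338,168). The tray is level and the gripper is clear.

```bash
python3 -c "
from workcell import arm; print(arm.hand_in())"
```

```text
the job is handed in; nothing more can be done
None
```

The job is handed in: the book is flat between the ledges, the tray is level over it, and all three rolls stand upright in the cup; I never touched the stamp, mug or flask, and no verdict came back.

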